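Lay the things on edge down flat

TASK

The roll of tape and the small timer have been left standing on edge on the desk, where they may roll off or topple. With the fingers only, push each one over where it stands so that the tape lies flat on its side and the timer lies flat on its back with its display facing up. Do not grip, lift or shove them away (keep each within a hand's breadth of its place), and leave the specimen cups and the roll of labels undisturbed.

Things in the scene. Friction and masses are not known exactly. Their poses are not given: they have to be found in the camera images.
- tape: roll of beige adhesive tape, 102 mm in outer diameter, 25 mm wide, solid to touch, 50 g. Standing on its rim at the start. Its z axis is the axis of the ring (level at the start, pointing away from tape_cup); origin on that axis in one flat side (the side nearer tape_cup), 51 mm above the desk at the start
- tape_center (a point): centre of the tape roll, 12.5 mm from the origin along the roll's z axis; 51 mm above the desk at the start, 12.5 mm when the roll lies flat. To tip over, the roll has to lean by about 14 degrees
- timer: white digital timer, 66 x 62 x 18 mm (x, y, z; solid to touch 66 x 62 x 16), 60 g, display and three buttons on its front. Stands on its lower narrow edge at the start, x axis up. Origin in the middle of its back (33 mm above the desk at the start, 0 when it lies on its back), z axis out of the front through the display. The desk behind its back is free
- timer_center (a point): centre of the timer, 8 mm from the origin along its z axis; 33 mm above the desk at the start. To tip over, the timer has to lean by about 14 degrees
- tape_cup: white specimen cup with yellow screw lid, 64 mm in diameter, 64 mm tall, loose, upright, origin at the centre of its underside. It stands beside one flat side of the tape roll, centre 85 to 95 mm from it, so there is no room for the roll to fall that way; the desk on the roll's other side is free
- timer_cup: another such cup (64 mm in diameter, 64 mm tall, loose, upright, origin at the centre of its underside), standing beside the timer, next to one of its narrow upright edges
- labels: roll of white labels, 69 mm in diameter, 41 mm tall, lying flat on the desk farther back, loose; origin at the centre of its underside
Mind the look-alikes: they are no part of the job. What is meant by the timer is not black, and is the smaller of those in its own colour. Leave any turquoise look-alike of the tape alone.

How it is judged:
By the outcome, as a careful person would: the job done as asked, in the order asked, and still so for the second after the job is handed in, with the robot touching nothing.
It also fails if it takes over 45 s, if anything falls off the work surface, if the arm or the gripper's body presses on something with over 40 N, if the wrist force passes 120 N, or if a joint passes its speed limit or range.

ROBOT

A 7-joint arm with a two-finger parallel gripper is mounted at the origin on a cart in front of the work surface, level with it; the furniture and walls round the work are solid. World frame = base frame: x ahead of the robot, y to its left, z up, the work surface at z = 0. Lengths are in m, angles in rad, forces in N, time in s.
With the tool pointing down it reaches from about 0.35 to 0.9 m from the base axis. Payload 7.2 kg.
Tool frame: the origin (TCP) lies on the centre line of the jaws, within the pads' length; the fingertips stand 19 mm ahead of it and the grasp point (between the pads) is the TCP (manip.tcp_to_tips is the distance from the TCP to the fingertips, in m); z points along the fingers, y is the line along which they close (so a half turn about z gives the same grasp; the last joint's range is limited). The gripper opens to 88 mm and grips with 3 to 60 N. Pads are 20 mm wide; open, the fingers measure 115 mm over their backs; the gripper's body (75 mm by 178 mm) begins 61 mm behind the grasp point.
Start: joints at [1.269, 0.411, -0.013, 1.596, 0.006, 1.134, -0.082], TCP at [0.145, -0.608, 0.242] pointing down, gripper open.
Joint ranges: [-2.95, 2.95], [-0.29, 1.99], [-1.47, 1.44], [0.14, 2.54], [-1.03, 4.17], [0.13, 1.85], [-2.86, 2.86]. Speed limits (rad/s): [2.39, 2.39, 3.01, 3.01, 3.14, 3.14, 3.14].

INTERFACE

Orientations are given as a rotation vector (axis times angle).
In Python, from workcell import manip, optics, order, recognise, pinpoint gives the robot as it stands. The module is installed in compiled form; this text tells all that it offers.
- The arm moves only by the tool send_rows, never from a script. Its argument "commands" is text: rows parted by semicolons, each of 7 numbers parted by spaces: the shift along the tool's x, y, z scaled (see below), then the turn, a rotation vector about the tool's x, y, z scaled (see below), then the opening, from -1 (shut) to 1 (fully open). In form: dx dy dz wx wy wz claw; .... A call has 1 to 20 rows; each row is the pose to reach, as a shift and turn from the pose commanded when the call began, along the tool's axes at that moment, turning the shorter way round; what a row does not reach only later rows make up. The controller multiplies each number of a shift by 100 mm and each number of a turn by pi rad. A row lasts 1/10 s, in which the tool goes at most 50 mm and 8.59 degrees, less where a joint would pass 70% of its speed; a pose out of reach is approached as far as the arm can. A call with a number of a shift or a turn outside -1 to 1 is refused whole. A call with a gripper value outside its range is refused whole. The fingers move at their own pace and stop on an object; "squeeze" is the grip in N (left out, the last holds). Time passes only in rows, so rows that repeat a pose let the fingers close. It gives the time, the measured TCP pose, the force, the opening and the grip force at its end, in the units of the state.
- manip.read_state(): the state, without advancing time (a new reading comes with each control period).
- optics.grab_frame(name): name is "side" or "top" or "wrist"; returns a dict with "img" (480x640x3 uint8, red, green, blue), "mtx" (3x3 intrinsics, pixels), "R" (3x3) and "t" (3): a world point X has camera coordinates R X + t. Camera axes: x right, y down, z forward; pixel columns grow to the right and rows downward; lengths in m; the calibration is good to about 2 mm. A picture is of the moment at which its call begins. There is no depth.
- order.close_job(): hands the job in; it is judged then, once.
Trained networks look in a picture, given as the dict that the camera call returned (one of the last four; its "shot" number tells which), for a name from the list of things; names that differ only in an ending like _2 or _b are one class to them, and where a whole thing is asked for, a point or a joint stands for the part that bears it (a point fixed in the world has none). Each returns a list of dicts, best first, with "p" (0 to 1); they miss things now and then, are a little off and sometimes report something else, mostly with a low value. They report only what shows in the picture. A call takes as long as a camera call. They do not tell look-alikes from the thing itself.
- recognise(picture, label): "point" ([x, y, z] in m, in world coordinates, good to about 4 mm: the middle of the surface that is visible of it).
- pinpoint(picture, label): "point" ([x, y, z] in m, in world coordinates, good to about 4 mm: a listed point, or the origin of a listed thing).
The state is a dict: "clock": time; "joints": joint angles; "dq": joint speeds; "tau": joint torques, N m; "eef_pos": TCP position; "tool_rot": TCP orientation; "contact_force": force on the tool from outside, world axes, zero at the start; "torque": the same for the moment, N m; "opening": opening from 0.0 (shut) to 1.0 (fully open); "gripper_force": force on a finger pad.
Only numpy, scipy, OpenCV 4.12 (cv2) and the standard library are available. Lean on these libraries where they do the work, as an engineer would, in place of code of your own. Each camera call takes 0.05 s, during which the arm holds its last target. There are 200 camera calls.

## Working session

There is one attempt and no reset: what is moved stays moved. The work goes in short steps, Python scripts to look and compute and a tool call to move; the robot and the scene stay as the last step left them, time stands still between calls to the robot, and variables do not carry over. Pictures are saved under pics/ and viewed, at most 10 in all, crops included, and the job is handed in when it is done.

Besides the shell and the picture viewer there is one more tool, called after "Call:" by a JSON object that holds its "api" and its "payload". send_rows: Moves the arm, as the interface text tells. Its arguments: {"type":"object","properties":{"commands":{"type":"string"},"squeeze":{"type":"number"}},"required":["commands"]}

```bash
mkdir -p pics; cat > h.py <<'E'
import numpy as np, cv2
from scipy.spatial.transform import Rotation as R
from workcell import manip, optics, order, recognise, pinpoint
def proj(f,X):
    c=f["R"]@np.array(X)+f["t"]; p=f["mtx"]@c; return (p[:2]/p[2]).round(0).astype(int).tolist()
def ray(f,u,v,z):
    d=f["R"].T@np.linalg.inv(f["mtx"])@np.array([u,v,1.]); o=-f["R"].T@f["t"]; return (o+d*(z-o[2])/d[2]).round(4)
def save(f,n): cv2.imwrite(f"pics/{n}.png",f["img"][:,:,::-1])
E
python3 - <<'E'
from h import *
s=manip.read_state(); print(s["clock"],s["eef_pos"],s["tool_rot"],s["opening"],manip.tcp_to_tips)
for c in ("side","top"):
    f=optics.grab_frame(c); save(f,c+"0")
    for n in ("tape","tape_center","timer","timer_center","tape_cup","timer_cup","labels"):
        for k,fn in (("R",recognise),("P",pinpoint)):
            for d in fn(f,n)[:4]: print(c,n,k,round(d["p"],2),np.round(d["point"],3),proj(f,d["point"]))
E
```

```text
0.0 [ 0.14465156 -0.60754025  0.2408137 ] [-3.11855747e+00 -3.66256972e-01  4.82343529e-04] 0.9993860522526634 0.019
side tape R 0.91 [0.511 0.122 0.052] [293, 222]
side tape R 0.62 [0.602 0.266 0.017] [333, 214]
side tape P 0.97 [0.498 0.14  0.046] [288, 221]
side tape P 0.94 [0.602 0.288 0.028] [333, 206]
side tape_center R 0.64 [0.513 0.12  0.054] [294, 221]
side tape_center R 0.58 [0.603 0.265 0.017] [334, 214]
side tape_center P 0.91 [0.603 0.287 0.013] [334, 212]
side tape_center P 0.71 [0.511 0.133 0.051] [294, 221]
side timer R 0.8 [ 0.392 -0.065  0.056] [225, 257]
side timer R 0.75 [ 0.472 -0.139  0.058] [263, 276]
side timer R 0.56 [ 0.628 -0.151  0.039] [351, 290]
side timer P 0.86 [ 0.393 -0.033  0.043] [229, 256]
side timer P 0.78 [ 0.476 -0.128  0.031] [266, 286]
side timer P 0.67 [ 0.639 -0.143  0.03 ] [357, 292]
side timer_center R 0.98 [ 0.629 -0.146  0.037] [352, 289]
side timer_center R 0.95 [ 0.474 -0.138  0.057] [264, 276]
side timer_center R 0.69 [ 0.388 -0.069  0.055] [223, 259]
side timer_center P 0.8 [ 0.47  -0.128  0.031] [263, 286]
side timer_center P 0.78 
[... 1195 characters left out ...]
center R 0.62 [ 0.467 -0.125  0.068] [378, 289]
top timer_center R 0.58 [ 0.383 -0.038  0.091] [342, 327]
top timer_center P 0.95 [ 0.378 -0.035  0.044] [341, 328]
top timer_center P 0.66 [ 0.628 -0.141  0.03 ] [380, 224]
top timer_center P 0.45 [ 0.467 -0.131  0.035] [379, 289]
top tape_cup R 0.97 [0.431 0.171 0.063] [253, 308]
top tape_cup P 0.75 [ 0.433  0.172 -0.   ] [256, 306]
top tape_cup P 0.3 [0.497 0.138 0.051] [267, 280]
top timer_cup R 0.73 [ 0.474 -0.214  0.062] [415, 285]
top timer_cup R 0.29 [0.506 0.131 0.091] [268, 275]
top timer_cup P 0.62 [ 0.471 -0.219 -0.004] [412, 287]
top labels R 0.58 [ 0.755 -0.107  0.038] [365, 173]
top labels P 0.61 [ 0.755 -0.11  -0.001] [365, 177]
```

```bash
python3 - <<'E'
import cv2, numpy as np
a=cv2.imread("pics/side0.png")[170:350,180:450]; b=cv2.imread("pics/top0.png")[150:350,190:440]
a=cv2.resize(a,(540,360),interpolation=cv2.INTER_CUBIC)
b=cv2.resize(b,(750,600),interpolation=cv2.INTER_CUBIC)
cv2.imwrite("pics/cs.png",cv2.resize(a,(800,533))); cv2.imwrite("pics/ct.png",b)
E
```

```text
(no output)
```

View pics/cs.png

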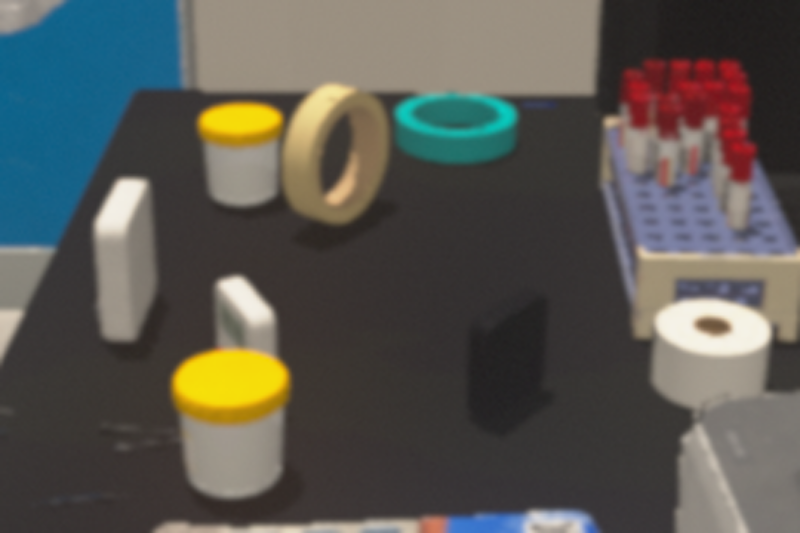

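View pics/ct.png

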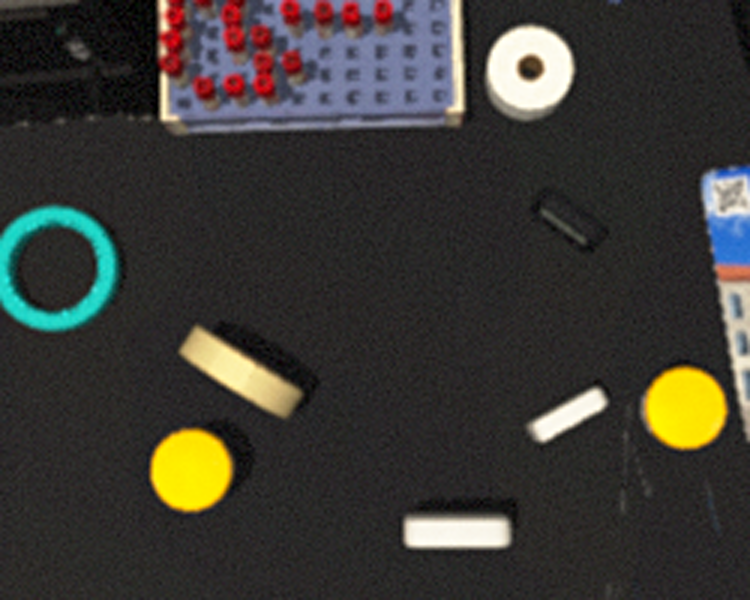

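View pics/top0.png

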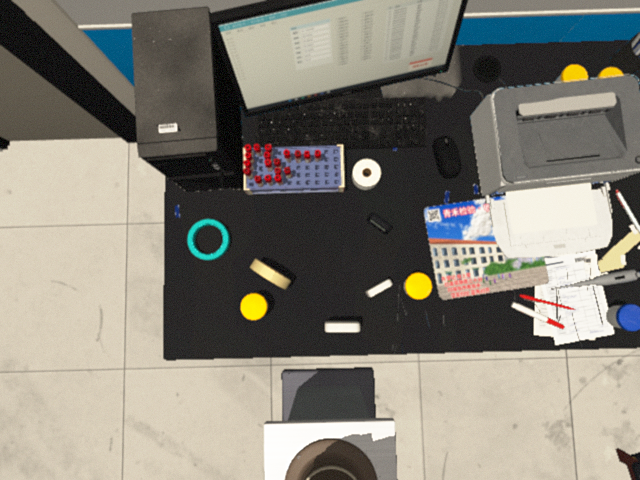

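Timer candidates in the top view are the large white at (342,327), the small white at (379,288) and the black at (379,223). The small white one beside the cup is the one meant: it isn't black and is the smaller of the two whites. Tape candidates are the beige standing roll at (270,274), which is meant, and the turquoise look-alike at (208,239). I'll confirm the timer in an enlarged crop and measure the yaws.

```bash
cat > m.py <<'E'
from h import *
f=optics.grab_frame("top")
hsv=cv2.cvtColor(f["img"],cv2.COLOR_RGB2HSV)
def rect(mask,box,z,name):
    m=np.zeros_like(mask); x0,y0,x1,y1=box; m[y0:y1,x0:x1]=mask[y0:y1,x0:x1]
    p=np.argwhere(m>0)[:,::-1].astype(float)
    W=np.array([ray(f,u,v,z)[:2] for u,v in p]).astype(np.float32)
    (c,s,a)=cv2.minAreaRect(W); e,V=np.linalg.eigh(np.cov(W.T))
    print(name,len(p),"c",np.round(c,4),"size",np.round(s,3),"long axis",V[:,1].round(3),"yaw",np.degrees(np.arctan2(V[1,1],V[0,1])).round(1))
rect(cv2.inRange(hsv,(12,40,90),(30,150,255)),(240,250,305,300),0.09,"tape")
rect(cv2.inRange(hsv,(0,0,130),(180,60,255)),(360,270,399,305),0.066,"timer")
rect(cv2.inRange(hsv,(15,160,120),(35,255,255)),(230,285,275,325),0.064,"tcup")
rect(cv2.inRange(hsv,(15,160,120),(35,255,255)),(400,268,440,305),0.064,"mcup")
print("cam",(-f["R"].T@f["t"]).round(3))
g=optics.grab_frame("side"); im=g["img"][255:305,235:295,::-1]
cv2.imwrite("pics/tim.png",cv2.resize(im,(600,500),interpolation=cv2.INTER_CUBIC))
s=manip.read_state();M=R.from_rotvec(s["tool_rot"]).as_matrix();print(M.round(3))
E
python3 m.py
```

```text
tape 522 c [0.4955 0.1293] size [0.098 0.086] long axis [0.545 0.838] yaw 57.0
timer 206 c [ 0.4696 -0.1281] size [0.019 0.064] long axis [-0.452  0.892] yaw 116.8
tcup 604 c [0.4354 0.1708] size [0.064 0.063] long axis [-0.803 -0.596] yaw -143.4
mcup 606 c [ 0.473  -0.2215] size [0.064 0.064] long axis [-0.988  0.154] yaw 171.1
cam [ 0.456 -0.     1.189]
[[ 0.973  0.232  0.   ]
 [ 0.232 -0.973 -0.   ]
 [ 0.     0.    -1.   ]]
```

View pics/tim.png

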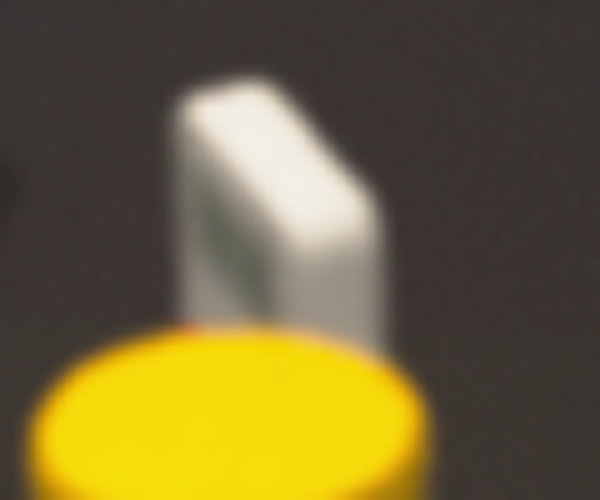

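Confirmed: the crop shows the small white timer behind its yellow-lidded cup. Its display is on the left face, around (225,240), which faces -x/-y toward the robot, so I push it toward +x/+y. Tape goes first; moving there now.

Call:
{"api": "send_rows", "payload": {"commands": "1 -1 0 0 0 0 -1;1 -1 0 0 0 0 -1;1 -1 0 0 0 0 -1;1 -1 0 0 0 0 -1;1 -1 0 0 0 0 -1", "squeeze": 10}}

```text
clock: 2.1
eef_pos: [0.2194, -0.4873, 0.2422]
tool_rot: [3.119, 0.369, 0.0]
contact_force: [-0.6, -0.9, -1.0]
opening: 0.587
gripper_force: 0.0
```

Call:
{"api": "send_rows", "payload": {"commands": "1 -1 0 0 0 0 -1;1 -1 0 0 0 0 -1;1 -1 0 0 0 0 -1;1 -1 0 0 0 0 -1;1 -1 0 0 0 0 -1"}}

```text
clock: 2.6
eef_pos: [0.2928, -0.3681, 0.2419]
tool_rot: [3.119, 0.366, 0.0]
contact_force: [0.0, -0.5, 0.2]
opening: 0.132
gripper_force: 0.0
```

Call:
{"api": "send_rows", "payload": {"commands": "1 -1 0 0 0 0 -1;1 -1 0 0 0 0 -1;1 -1 0 0 0 0 -1;1 -1 0 0 0 0 -1;1 -1 0 0 0 0 -1"}}

```text
clock: 3.1
eef_pos: [0.3669, -0.2483, 0.2416]
tool_rot: [3.12, 0.365, -0.0]
contact_force: [-0.1, -0.7, 0.6]
opening: 0.008
gripper_force: 0.0
```

Call:
{"api": "send_rows", "payload": {"commands": "1 -1 0 0 0 0 -1;1 -1 0 0 0 0 -1;1 -1 0 0 0 0 -1;1 -1 0 0 0 0 -1;1 -1 0 0 0 0 -1"}}

```text
clock: 3.6
eef_pos: [0.4411, -0.1283, 0.2413]
tool_rot: [3.12, 0.364, -0.001]
contact_force: [-0.4, -0.2, -0.0]
opening: 0.006
gripper_force: 0.0
```

Call:
{"api": "send_rows", "payload": {"commands": "0.3 -0.91 0 0 0 0 -1;0.3 -0.91 0 0 0 0 -1;0.3 -0.91 0 0 0 0 -1;0.3 -0.91 0 0 0 0 -1"}}

```text
clock: 4.0
eef_pos: [0.4491, -0.0329, 0.2415]
tool_rot: [3.12, 0.364, -0.001]
contact_force: [0.4, -1.5, -0.3]
opening: 0.004
gripper_force: 0.0
```

Call:
{"api": "send_rows", "payload": {"commands": "0.3 -0.91 0 0 0 0 -1;0.3 -0.91 0 0 0 0 -1;0.3 -0.91 0 0 0 0 -1;0.3 -0.91 0 0 0 0 -1"}}

```text
clock: 4.4
eef_pos: [0.4577, 0.0625, 0.2414]
tool_rot: [3.12, 0.364, -0.001]
contact_force: [-0.9, -0.7, 0.7]
opening: 0.005
gripper_force: 0.0
```

Call:
{"api": "send_rows", "payload": {"commands": "0.3 -0.91 0 0 0 -0.753 -1;0.3 -0.91 0 0 0 -0.753 -1;0.3 -0.91 0 0 0 -0.753 -1;0.3 -0.91 0 0 0 -0.753 -1;0.3 -0.91 0 0 0 -0.753 -1;0.3 -0.91 0 0 0 -0.753 -1;0.3 -0.91 0 0 0 -0.753 -1;0.3 -0.91 0 0 0 -0.753 -1;0.3 -0.91 0 0 0 -0.753 -1;0.3 -0.91 0 0 0 -0.753 -1;0.3 -0.91 0 0 0 -0.753 -1;0.3 -0.91 0 0 0 -0.753 -1;0.3 -0.91 0 0 0 -0.753 -1;0.3 -0.91 0 0 0 -0.753 -1;0.3 -0.91 0 0 0 -0.753 -1;0.3 -0.91 0 0 0 -0.753 -1;0.3 -0.91 0 0 0 -0.753 -1;0.3 -0.91 0 0 0 -0.753 -1"}}

```text
clock: 6.2
eef_pos: [0.4662, 0.1577, 0.2412]
tool_rot: [-0.852, -3.024, 0.002]
contact_force: [0.1, -0.2, -0.8]
opening: 0.005
gripper_force: 0.0
```

```bash
python3 - <<'E'
from h import *
s=manip.read_state();M=R.from_rotvec(s["tool_rot"]).as_matrix();print(s["clock"],s["eef_pos"].round(4) if hasattr(s["eef_pos"],"round") else s["eef_pos"],M.round(3).tolist(),np.round(s["joints"],2))
f=optics.grab_frame("wrist"); save(f,"w1")
for n in ("tape","tape_center","tape_cup"):
    for d in pinpoint(f,n)[:2]: print(n,round(d["p"],2),np.round(d["point"],3),proj(f,d["point"]))
E
```

```text
6.2 [0.4662 0.1577 0.2412] [[-0.853, 0.522, -0.001], [0.522, 0.853, -0.001], [-0.0, -0.001, -1.0]] [ 0.43  0.36 -1.05  1.86  0.34  1.12  0.27]
tape 0.85 [0.499 0.138 0.05 ] [318, 250]
tape_center 0.6 [0.509 0.134 0.052] [319, 261]
tape_cup 0.66 [ 0.436  0.172 -0.   ] [313, 164]
```

View pics/w1.png

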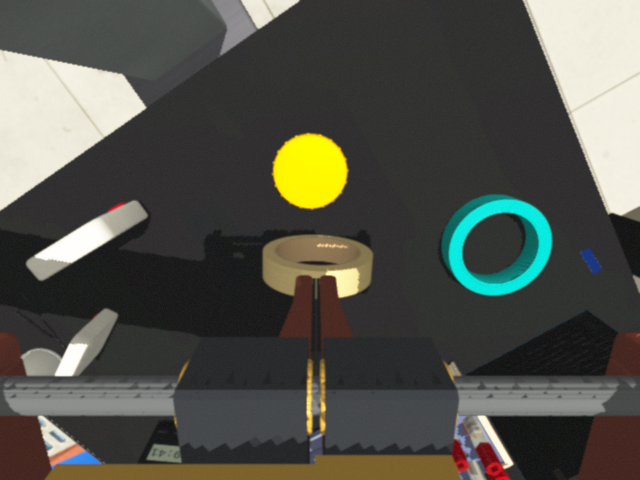

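The wrist view shows the tape ring at (318,265) square to the tool, with its cup at (310,170). The fingers are over the gap between them. Descending beside the tape's top, then pushing.

Call:
{"api": "send_rows", "payload": {"commands": "0 0 0.4 0 0 0 -1;0 0 0.8 0 0 0 -1;0 0 1 0 0 0 -1;0 0 1 0 0 0 -1"}}

```text
clock: 6.8
eef_pos: [0.4639, 0.1595, 0.1393]
tool_rot: [-0.84, -3.023, 0.004]
contact_force: [0.4, 0.9, 0.6]
opening: 0.007
gripper_force: 0.0
```

Call:
{"api": "send_rows", "payload": {"commands": "0 0 0.25 0 0 0 -1;0 0 0.47 0 0 0 -1;0 0 0.47 0 0 0 -1;0 0 0.47 0 0 0 -1"}}

```text
clock: 7.2
eef_pos: [0.466, 0.1608, 0.0959]
tool_rot: [0.841, 3.026, 0.001]
contact_force: [0.5, 0.3, 0.8]
opening: 0.007
gripper_force: 0.0
```

Call:
{"api": "send_rows", "payload": {"commands": "-0.1 0 0 0 0 0 -1;-0.18 0 0 0 0 0 -1;-0.23 0 0 0 0 0 -1;-0.27 0 0 0 0 0 -1;-0.31 0 0 0 0 0 -1;-0.35 0 0 0 0 0 -1;-0.39 0 0 0 0 0 -1;-0.43 0 0 0 0 0 -1;-0.47 0 0 0 0 0 -1;-0.51 0 0 0 0 0 -1;-0.55 0 0 0 0 0 -1;-0.59 0 0 0 0 0 -1;-0.63 0 0 0 0 0 -1;-0.66 0 0 0 0 0 -1;-0.66 0 0 0 0 0 -1;-0.6 0 0 0 0 0 -1;-0.5 0 0 0 0 0 -1"}}

```text
clock: 8.9
eef_pos: [0.5079, 0.1346, 0.0946]
tool_rot: [-0.842, -3.027, -0.0]
contact_force: [-0.6, 1.1, 0.9]
opening: 0.005
gripper_force: 0.0
```

```bash
python3 - <<'E'
from h import *
s=manip.read_state();print(s["clock"])
f=optics.grab_frame("side"); g=optics.grab_frame("top")
for n in ("tape_center","tape_cup"):
  for q in (f,g):
    for d in pinpoint(q,n)[:2]: print(n,round(d["p"],2),np.round(d["point"],3),proj(q,d["point"]))
a=f["img"][160:320,200:420,::-1]; cv2.imwrite("pics/s2.png",cv2.resize(a,(660,480)))
E
```

```text
8.9
tape_center 0.71 [0.605 0.286 0.015] [335, 211]
tape_center 0.62 [ 0.471 -0.221  0.003] [258, 328]
tape_center 0.93 [0.61  0.287 0.009] [209, 237]
tape_center 0.86 [0.566 0.098 0.011] [285, 252]
tape_cup 0.95 [ 0.434  0.172 -0.001] [262, 234]
tape_cup 0.47 [ 0.431  0.171 -0.002] [257, 307]
```

View pics/s2.png

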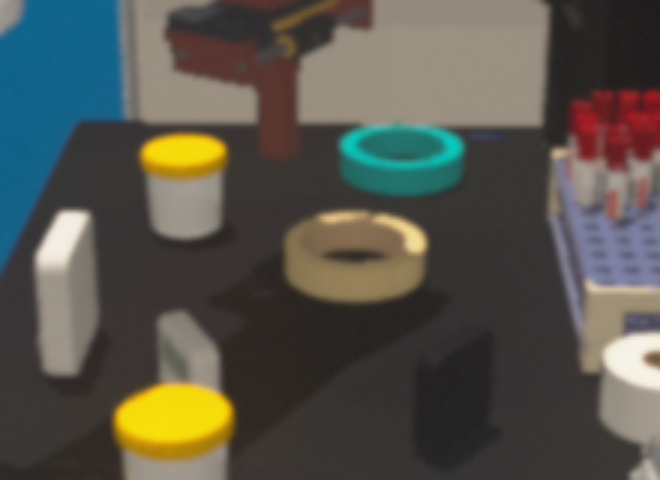

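The tape lies flat at crop pixel (355,255), its centre about 65 mm along from where it stood, as tipping alone gives. Its cup hasn't moved. Next, the timer: lift, travel and turn.

Call:
{"api": "send_rows", "payload": {"commands": "0 0 -0.5 0 0 0 -1;0 0 -1 0 0 0 -1;0 0 -1 0 0 0 -1"}}

```text
clock: 9.5
eef_pos: [0.5112, 0.1363, 0.2004]
tool_rot: [0.839, 3.02, 0.007]
contact_force: [-0.3, 0.0, 0.8]
opening: 0.006
gripper_force: 0.0
```

Call:
{"api": "send_rows", "payload": {"commands": "-0.26 -0.96 -0.1 0 0 0 -1;-0.26 -0.96 -0.1 0 0 0 -1;-0.26 -0.96 -0.1 0 0 0 -1;-0.26 -0.96 -0.1 0 0 0 -1"}}

```text
clock: 9.9
eef_pos: [0.4811, 0.0368, 0.2045]
tool_rot: [0.848, 3.025, -0.001]
contact_force: [1.1, 0.5, 0.4]
opening: 0.004
gripper_force: 0.0
```

Call:
{"api": "send_rows", "payload": {"commands": "-0.26 -0.96 0 0 0 0 -1;-0.26 -0.96 0 0 0 0 -1;-0.26 -0.96 0 0 0 0 -1;-0.26 -0.96 0 0 0 0 -1"}}

```text
clock: 10.3
eef_pos: [0.4541, -0.0568, 0.2045]
tool_rot: [0.843, 3.026, 0.001]
contact_force: [0.8, 0.6, 0.1]
opening: 0.005
gripper_force: 0.0
```

Call:
{"api": "send_rows", "payload": {"commands": "-0.26 -0.96 0 0 0 0.678 -1;-0.26 -0.96 0 0 0 0.678 -1;-0.26 -0.96 0 0 0 0.678 -1;-0.26 -0.96 0 0 0 0.678 -1;-0.26 -0.96 0 0 0 0.678 -1;-0.26 -0.96 0 0 0 0.678 -1;-0.26 -0.96 0 0 0 0.678 -1;-0.26 -0.96 0 0 0 0.678 -1;-0.26 -0.96 0 0 0 0.678 -1;-0.26 -0.96 0 0 0 0.678 -1;-0.26 -0.96 0 0 0 0.678 -1;-0.26 -0.96 0 0 0 0.678 -1;-0.26 -0.96 0 0 0 0.678 -1;-0.26 -0.96 0 0 0 0.678 -1;-0.26 -0.96 0 0 0 0.678 -1;-0.26 -0.96 0 0 0 0.678 -1;-0.26 -0.96 0 0 0 0.678 -1;-0.26 -0.96 0 0 0 0.678 -1"}}

```text
clock: 12.1
eef_pos: [0.4268, -0.1521, 0.2046]
tool_rot: [-3.054, -0.735, -0.0]
contact_force: [0.9, -0.1, -0.6]
opening: 0.004
gripper_force: 0.0
```

```bash
python3 - <<'E'
from h import *
s=manip.read_state();M=R.from_rotvec(s["tool_rot"]).as_matrix();print(s["clock"],np.round(s["eef_pos"],4),M.round(3).tolist(),np.round(s["joints"],2))
f=optics.grab_frame("wrist"); save(f,"w2")
for n in ("timer","timer_center","timer_cup"):
    for d in pinpoint(f,n)[:3]: print(n,round(d["p"],2),np.round(d["point"],3),proj(f,d["point"]))
E
```

```text
12.1 [ 0.4268 -0.1521  0.2046] [[0.89, 0.455, 0.0], [0.455, -0.89, 0.0], [0.0, -0.0, -1.0]] [ 0.79  0.22 -0.62  2.01  0.15  0.96 -1.01]
timer 0.69 [ 0.481 -0.124  0.031] [315, 140]
timer 0.64 [ 0.393 -0.031  0.041] [163, 186]
timer_center 0.96 [ 0.382 -0.037  0.044] [164, 202]
timer_center 0.87 [ 0.472 -0.132  0.033] [319, 154]
timer_cup 0.9 [ 0.472 -0.218 -0.003] [401, 194]
```

View pics/w2.png

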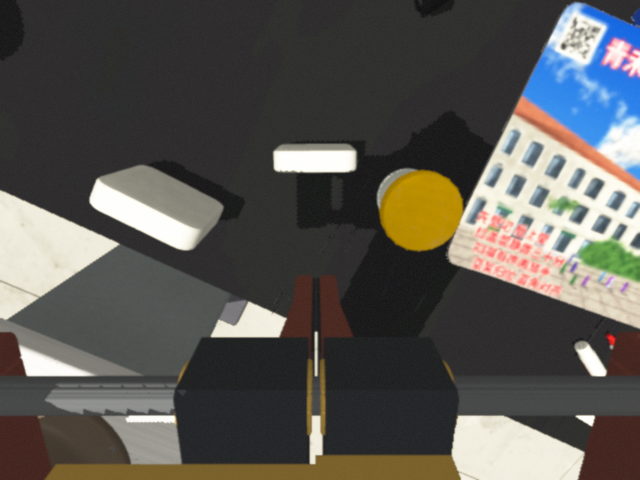

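The wrist view shows the timer at (315,158), square to the tool and centred ahead of the fingers, with its cup clear at (420,210). Descending in front of it and pushing.

Call:
{"api": "send_rows", "payload": {"commands": "0 0 0.4 0 0 0 -1;0 0 0.8 0 0 0 -1;0 0 1 0 0 0 -1;0 0 1 0 0 0 -1"}}

```text
clock: 12.7
eef_pos: [0.4247, -0.1521, 0.1023]
tool_rot: [-3.052, -0.73, 0.006]
contact_force: [0.3, -0.6, -0.3]
opening: 0.013
gripper_force: 0.0
```

Call:
{"api": "send_rows", "payload": {"commands": "0 0 0.25 0 0 0 -1;0 0 0.43 0 0 0 -1;0 0 0.43 0 0 0 -1;0 0 0.43 0 0 0 -1"}}

```text
clock: 13.1
eef_pos: [0.4272, -0.1526, 0.0627]
tool_rot: [3.055, 0.731, 0.001]
contact_force: [0.1, 0.4, 0.5]
opening: 0.006
gripper_force: 0.0
```

Call:
{"api": "send_rows", "payload": {"commands": "0.1 0 0 0 0 0 -1;0.18 0 0 0 0 0 -1;0.23 0 0 0 0 0 -1;0.27 0 0 0 0 0 -1;0.3 0 0 0 0 0 -1;0.33 0 0 0 0 0 -1;0.36 0 0 0 0 0 -1;0.39 0 0 0 0 0 -1;0.42 0 0 0 0 0 -1;0.45 0 0 0 0 0 -1;0.48 0 0 0 0 0 -1;0.51 0 0 0 0 0 -1;0.54 0 0 0 0 0 -1;0.57 0 0 0 0 0 -1;0.57 0 0 0 0 0 -1;0.5 0 0 0 0 0 -1;0.4 0 0 0 0 0 -1;0.4 0 0 0 0 0 -1"}}

```text
clock: 14.9
eef_pos: [0.4602, -0.1356, 0.0614]
tool_rot: [3.056, 0.728, -0.003]
contact_force: [-0.2, -0.1, -0.6]
opening: 0.006
gripper_force: 0.0
```

Call:
{"api": "send_rows", "payload": {"commands": "0 0 -0.4 0 0 0 -1;0 0 -0.8 0 0 0 -1;0 0 -1 0 0 0 -1;0 0 -1 0 0 0 -1"}}

```text
clock: 15.3
eef_pos: [0.4637, -0.1351, 0.1645]
tool_rot: [3.052, 0.729, 0.007]
contact_force: [0.8, 0.2, 0.0]
opening: 0.008
gripper_force: 0.0
```

```bash
python3 - <<'E'
from h import *
s=manip.read_state();print(s["clock"])
f=optics.grab_frame("side"); g=optics.grab_frame("top")
for n in ("timer","timer_center","timer_cup","tape_center","tape_cup","labels"):
  for q in (f,g):
    for d in pinpoint(q,n)[:3]: print(n,round(d["p"],2),np.round(d["point"],3),proj(q,d["point"]))
a=cv2.resize(f["img"][170:340,190:350,::-1],(400,425)); b=cv2.resize(g["img"][200:350,230:440,::-1],(400,286))
b=cv2.copyMakeBorder(b,0,139,0,0,cv2.BORDER_CONSTANT); cv2.imwrite("pics/e.png",np.hstack([a,b]))
E
```

```text
15.3
timer 0.95 [ 0.505 -0.108  0.   ] [283, 295]
timer 0.9 [ 0.394 -0.036  0.042] [229, 257]
timer 0.67 [ 0.634 -0.142  0.032] [354, 291]
timer 0.84 [ 0.393 -0.036  0.04 ] [341, 321]
timer 0.72 [ 0.632 -0.143  0.036] [381, 222]
timer 0.69 [ 0.508 -0.115 -0.002] [370, 273]
timer_center 0.95 [ 0.38  -0.037  0.044] [222, 256]
timer_center 0.75 [ 0.509 -0.107  0.009] [285, 291]
timer_center 0.86 [ 0.51  -0.111  0.01 ] [369, 272]
timer_center 0.63 [ 0.379 -0.036  0.045] [341, 327]
timer_center 0.62 [ 0.628 -0.14   0.031] [380, 224]
timer_cup 0.69 [ 0.509 -0.109  0.008] [285, 292]
timer_cup 0.56 [ 0.47  -0.225  0.003] [257, 329]
timer_cup 0.36 [0.564 0.095 0.025] [317, 239]
tape_center 0.56 [0.567 0.093 0.016] [318, 243]
tape_center 0.55 [0.604 0.289 0.012] [334, 212]
tape_center 0.45 [ 0.472 -0.226  0.002] [258, 330]
tape_center 0.91 [0.607 0.288 0.008] [209, 238]
tape_center 0.83 [0.566 0.096 0.01 ] [285, 252]
tape_cup 0.66 [ 0.431  0.173 -0.   ] [261, 234]
tape_cup 0.56 [0.43  0.174 0.   ] [256, 307]
labels 0.76 [ 0.758 -0.11   0.003] [420, 297]
labels 0.65 [ 0.757 -0.11  -0.002] [364, 176]
```

View pics/e.png

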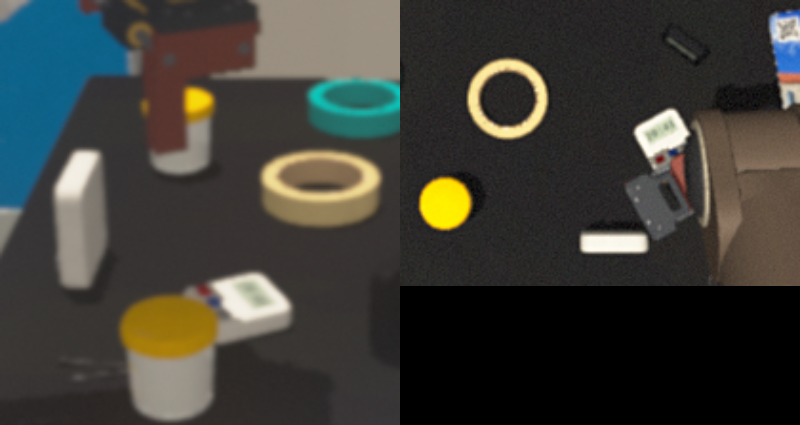

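The picture shows the tape flat at (320,187) and the timer flat with its display up at (250,295). The cups and labels are where they were and the arm is clear, so I'm handing in.

```bash
python3 -c "
from workcell import order; print(order.close_job())"
```

```text
the job is handed in; nothing more can be done
None
```

The tape lies flat on its side and the timer flat on its back with its display up, both tipped where they stood; the cups and the roll of labels were not disturbed, and the job is handed in.

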